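# Put the hook carriage back on the bent utensil rail

### The arm

A 6-joint arm with a two-finger parallel gripper is mounted at the origin on a cart in front of the work surface, level with it; the furniture and walls round the work are solid. World frame = base frame: x ahead of the robot, y to its left, z up, the work surface at z = 0. Lengths are in m, angles in rad, forces in N, time in s.
With the tool pointing down it reaches from about 0.35 to 0.875 m from the base axis. Payload 15.5 kg.
Tool frame: the origin (TCP) lies on the centre line of the jaws, within the pads' length; the fingertips stand 17 mm ahead of it and the grasp point (between the pads) lies 2 mm behind it; z points along the fingers, y is the line along which they close (so a half turn about z gives the same grasp; the last joint's range is limited). The gripper opens to 85 mm and grips with 20 to 120 N. Pads are 22 mm wide; open, the fingers measure 114 mm over their backs; the gripper's body (76 mm by 85 mm) begins 54 mm behind the grasp point. The pads swing forward as they close: fully open they stand 13 mm farther back than shut.
Start: joints at [1.143, 0.494, 1.345, -0, 1.302, -0.096], TCP at [0.204, 0.591, 0.248] pointing down, gripper open.
Joint ranges: [-2.91, 2.91], [-0.82, 2.16], [0.22, 2.67], [-1.22, 4.37], [0.12, 2.79], [-3.08, 3.08]. Speed limits (rad/s): [1.89, 1.89, 2.57, 3.01, 3.01, 3.01].

### API

Orientations are given as [roll, pitch, yaw] about the fixed x, y, z axes, in that order (R = Rz(yaw) Ry(pitch) Rx(roll)).
In Python, from plant import r gives the robot as it stands.
- The arm moves only by the shell command python3 -m inch 'ROWS' [FORCE]. ROWS is JSON, one flat list of numbers, 7 for each row, row after row: the closure, from 0 (fully open) to 1 (shut), then the shift along the tool's x, y, z in units of 30 mm (1.0 is 30 mm), then the turn, a rotation vector about the tool's x, y, z in units of 8 degrees (1.0 is 8 degrees). In form: [gripper, dx, dy, dz, rx, ry, rz, gripper, dx, dy, dz, rx, ry, rz, ...]. A call has 1 to 10 rows; each row is the pose to reach, as a shift and turn from the pose commanded when the call began, along the tool's axes at that moment; what a row does not reach only later rows make up. A row lasts 1/8 s, in which the tool goes at most 62.5 mm and 10.7 degrees, less where a joint would pass 70% of its speed; a pose out of reach is approached as far as the arm can. A call with a gripper value outside its range is refused whole. The fingers move at their own pace and stop on an object; FORCE is the grip in N (left out, the last holds). Time passes only in rows, so rows that repeat a pose let the fingers close. It gives the time, the measured TCP pose, the force, the opening and the grip force at its end, in the units of the state.
- r.get_obs(): the state, without advancing time (a new reading comes with each control period).
- r.read_camera(name): name is "scene" or "top" or "wrist"; returns (picture, depth): 420x560x3 uint8, blue, green, red; 420x560 float32, m along the optical axis (not along the pixel's ray), 0 where there is no reading.
- r.get_calibration(name): a dict with "fx", "fy", "cx", "cy" (pixels), "R" (3x3) and "t" (3): a world point X has camera coordinates R X + t. Camera axes: x right, y down, z forward; pixel columns grow to the right and rows downward; lengths in m; the calibration is good to about 2 mm. A picture is of the moment at which its call begins: read the wrist's pose just before it. get_calibration takes no time and is no camera call; for the wrist camera it gives the pose at the moment of the call.
- r.finish_job(): hands the job in; it is judged then, once.
The state is a dict: "time": time; "q": joint angles; "dq": joint speeds; "joint_efforts": joint torques, N m; "position": TCP position; "eef_rot": TCP orientation; "force": force on the tool from outside, world axes, zero at the start; "moment": the same for the moment, N m; "finger_gap": finger opening in m; "grip_force": force on a finger pad.
Only numpy, scipy, OpenCV 4.12 (cv2) and the standard library are available. Lean on these libraries where they do the work, as an engineer would, in place of code of your own. Each camera call takes 0.05 s, during which the arm holds its last target. There are 200 camera calls.

### The job

The hook carriage has come off the bent utensil rail. Pick it up by its red grip, thread it onto the free end of the steel rod, slide it gently round the bend, turning it as the rod turns, until it is pressed up lightly against the brass stop collar, then let go so that it is left hanging against the collar. Never force or jam it on the rod, do not shove the collar along, and leave the other things on the worktop where they are.

Things in the scene. Friction and masses are not known exactly. Their poses are not given: they have to be found in the camera images.
- rail: Fixed rail: dark steel rod, 10 mm round, level, axis 100 mm above the worktop. From the free tip: 45 mm straight along the rail's +x, then some 160 mm hand-bent, level, unevenly to the left (to +y) by 60 degrees in all, partly winding back, radii 85 mm and up: follow by feel; then 85 mm straight to the riser. Wooden foot 104 mm wide, 16 high. Origin: on the worktop, midway between tip and riser.
- rail_tip (a point): The round free end of the rod, on its axis, 100 mm above the worktop. Axes as rail: +x points from the tip along the rod. Loads from the carriage of over 20 N on the rod count as forcing it.
- collar: Brass stop collar, 28 mm across, 12 mm long, on the rod's last straight. Origin: centre (on the rod's axis) of the face the carriage is to rest against. +x: the carriage's direction of travel there, towards the riser; the collar lies to +x of this point. Clamped by friction: it holds 8 N and slips towards the riser if pushed harder.
- carriage: Loose hook carriage, about 0.14 kg, 92 mm high. From below: dark foot 36x40x10 mm; web with a wire hook to each side (70 mm over both, along y); black bush, bored through along x, 26 mm outside, 22 mm long; upright red grip 26 mm along x, 12 mm thick along y, from 58 to 92 mm above the underside. Either end may go first. Origin: centre of the underside; z up.
- bore (a point): Middle of the carriage's bore, on its axis, 45 mm above the underside, 11 mm from either end of the bush. Axes as carriage: x along the bore. The bore is 13.6 mm wide, so there is 1.8 mm of play all round on the rod.
- mug: Bystander: small white cup, 59 x 83 x 55 mm; origin centre of the underside.
- timer: Bystander: green and white kitchen timer, 54 mm across, 41 mm high; origin centre of the underside.
- pot: Bystander: small speckled salt dish, 66 x 68 x 30 mm; origin centre of the underside.
- tin: Bystander: green pocket tin, 47 x 70 x 17 mm; origin centre of the underside.
- spice: Bystander: spice jar with red cap, 47 mm across, 97 mm high; origin centre of the underside.

How it is judged:
On the way, in this order (a step that is already met when the one before it is completed fails the run):
1. the carriage is threaded onto the rod's straight lead (bore middle 15 to 45 mm in from the tip, within 5 mm of the axis) (x of bore in the frame of rail_tip between 0.015 and 0.045 m and y of bore in the frame of rail_tip between -0.005 and 0.005 m and z of bore in the frame of rail_tip between -0.005 and 0.005 m), for 0.05 s.
2. the carriage is pressed against the collar with at least 1.5 N (contact force between carriage and collar above 1.5 N), for 0.05 s.
At the end, for the whole second after the job is handed in: The carriage hangs on the rod, released, at rest and upright (0.25 rad), its end against the collar: gap at most 4 mm, bore within 5 mm of the rod axis and in line with the last straight within 0.2 rad; the collar within 5 mm of where it was; bystanders within 20 mm (x of bore in the frame of collar between -0.015 and -0.008 m and y of bore in the frame of collar between -0.005 and 0.005 m and z of bore in the frame of collar between -0.005 and 0.005 m and angle between the x axis of bore and the x axis of collar, either way round below 0.2 rad and angle between carriage's own z axis and vertical below 0.25 rad and linear speed of carriage below 0.02 m/s and distance of collar from where it was at the start of the episode below 0.005 m); the robot touches nothing.
It fails at once if the carriage loads the rail or collar with more than 20 N (contact force between carriage and rail above 20 N).
It fails at once if the collar is shoved more than 5 mm along (distance of collar from where it was at the start of the episode above 0.005 m).
It fails at once if the robot knocks into the rail (more than 15 N) (contact force between the arm and rail above 15 N).
It fails at once if a bystander is moved more than 20 mm (distance of any of mug, timer, pot, tin, spice from where it was at the start of the episode above 0.02 m).
It also fails if it takes over 72 s, if anything falls off the work surface, if the arm or the gripper's body presses on something with over 40 N, if the wrist force passes 120 N, or if a joint passes its speed limit or range.

## Working session

There is one attempt and no reset: what is moved stays moved. The work goes in short steps, Python scripts to look and compute and a shell command to move; the robot and the scene stay as the last step left them, time stands still between calls to the robot, and variables do not carry over. Pictures are saved under pics/ and viewed, at most 10 in all, crops included, and the job is handed in when it is done.

```bash
mkdir -p pics; ls; python3 - <<'E'
from plant import r
import cv2,numpy as np
o=r.get_obs();print(o)
for n in ("scene","top"):
    im,d=r.read_camera(n);c=r.get_calibration(n)
    np.savez(f"{n}.npz",im=im,d=d,**c);cv2.imwrite(f"pics/{n}0.png",im);print(n,c)
E
```

```text
pics
{'time': 0.0, 'q': array([ 1.14248602e+00,  4.94182372e-01,  1.34612672e+00,  1.97355410e-05,
        1.30248095e+00, -9.54663764e-02]), 'dq': array([-0.00015392,  0.0005199 , -0.00202122, -0.00184647,  0.00031846,
       -0.00153883]), 'joint_efforts': array([-6.45779975e-03, -8.82188416e+01, -3.83845532e+01, -5.49076813e-04,
        1.05167844e-02,  1.25535865e-05]), 'position': array([0.20404119, 0.59040622, 0.24770223]), 'eef_rot': array([-3.14040252e+00, -1.33073810e-04,  2.80874340e+00]), 'force': array([-0.2287554 ,  1.01633472,  0.30581823]), 'moment': array([-0.00730525,  0.04265299,  0.00064562]), 'grip_force': 0.0, 'finger_gap': 0.0852668436702484}
scene {'fx': 389.04585480400414, 'fy': 389.04585480400414, 'cx': 276.91972272149593, 'cy': 209.60159547150846, 'R': array([[-0.73612814, -0.67681032, -0.00656963],
       [-0.53332353,  0.5859875 , -0.61006939],
       [ 0.41675098, -0.4455855 , -0.79232076]]), 't': array([0.42247485, 0.26576587, 1.47056017])}
top {'fx': 440.3018253115848, 'fy': 440.3018253115848, 'cx': 286.2583952045681, 'cy': 211.24314324675174, 'R': array([[-0.01353244, -0.99985621,  0.01021878],
       [-0.99838937,  0.01294806, -0.05523603],
       [ 0.05509577, -0.0109498 , -0.99842103]]), 't': array([0.06353587, 0.52074893, 1.52048109])}
```

View pics/scene0.png

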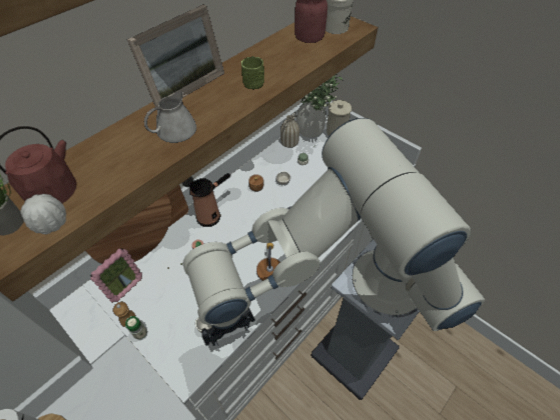

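View pics/top0.png

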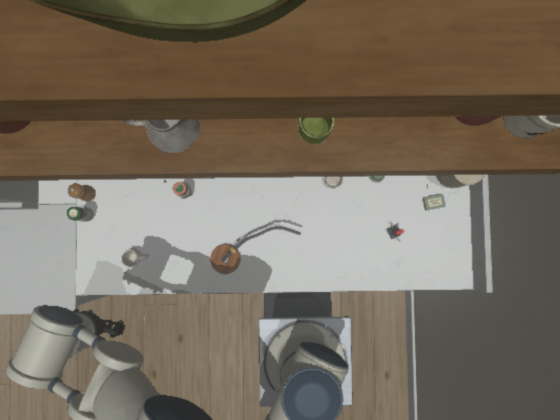

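The scene view is mostly hidden by the arm. In the top view, the rail's foot is near (225,258), the rod tip near (299,232), and the carriage near (396,231). I'll enlarge this area and get rough coordinates.

```bash
cat > h.py <<'E'
import numpy as np,cv2
from scipy.spatial.transform import Rotation as Rot
def ray(c,u,v):
    d=np.array([(u-c['cx'])/c['fx'],(v-c['cy'])/c['fy'],1.]);R=np.array(c['R']);return -R.T@c['t'],R.T@d
def atz(c,u,v,z):
    o,d=ray(c,u,v);return o+d*(z-o[2])/d[2]
def atd(c,u,v,dep):
    o,d=ray(c,u,v);return o+d*dep
def proj(c,X):
    p=np.array(c['R'])@X+c['t'];return c['fx']*p[0]/p[2]+c['cx'],c['fy']*p[1]/p[2]+c['cy']
def tri(obs):  # list of (c,u,v)
    A=np.zeros((3,3));b=np.zeros(3);P=[]
    for c,u,v in obs:
        o,d=ray(c,u,v);d/=np.linalg.norm(d);M=np.eye(3)-np.outer(d,d);A+=M;b+=M@o;P.append((o,M))
    X=np.linalg.solve(A,b);return X,[float(np.linalg.norm(M@(X-o))) for o,M in P]
def tool(o,X,yaw=None):
    "shift in tool axes, units of 30 mm, from measured pose to X"
    R=Rot.from_euler('xyz',o['eef_rot']);return R.inv().apply(np.array(X)-o['position'])/0.03
E
python3 - <<'E'
from h import *
c=np.load('top.npz');im=c['im'];d=c['d']
cr=im[170:310,180:460];cv2.imwrite('pics/crop1.png',cv2.resize(cr,None,fx=2.8,fy=2.8,interpolation=cv2.INTER_CUBIC))
for u,v in [(225,258),(299,232),(396,231),(400,231),(433,202),(270,228),(240,240)]:
    print(u,v,d[v,u],atd(c,u,v,d[v,u]).round(3),atz(c,u,v,0.1).round(3),atz(c,u,v,0).round(3))
E
```

```text
225 258 1.4363571 [0.367 0.259 0.102] [0.366 0.26  0.1  ] [0.362 0.273 0.   ]
299 232 1.4422606 [0.448 0.017 0.103] [0.448 0.017 0.1  ] [0.449 0.013 0.   ]
396 231 1.4724783 [ 0.447 -0.309  0.076] [ 0.447 -0.303  0.1  ] [ 0.448 -0.329  0.   ]
400 231 1.4587706 [ 0.447 -0.318  0.09 ] [ 0.447 -0.316  0.1  ] [ 0.448 -0.343  0.   ]
433 202 1.5364752 [ 0.547 -0.456  0.019] [ 0.541 -0.428  0.1  ] [ 0.548 -0.462  0.   ]
270 228 1.4544734 [0.463 0.112 0.09 ] [0.462 0.112 0.1  ] [0.464 0.114 0.   ]
240 240 1.5450373 [ 0.424  0.22  -0.004] [0.424 0.21  0.1  ] [0.424 0.22  0.   ]
```

View pics/crop1.png

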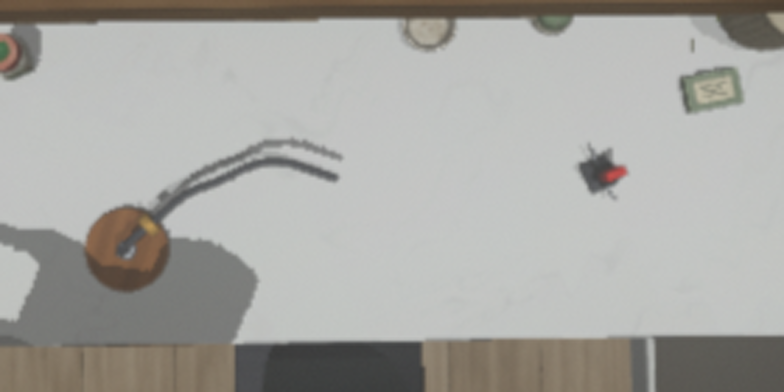

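```bash
python3 -m inch '[0,-3,-3.3,-0.7,0,0,1.3, 0,-6,-6.6,-1.4,0,0,2.6, 0,-9,-9.9,-2.1,0,0,3.9, 0,-12.1,-13.1,-2.7,0,0,5.2, 0,-12.1,-13.1,-2.7,0,0,6.1, 0,-12.1,-13.1,-2.7,0,0,6.1, 0,-12.1,-13.1,-2.7,0,0,6.1, 0,-12.1,-13.1,-2.7,0,0,6.1, 0,-12.1,-13.1,-2.7,0,0,6.1, 0,-12.1,-13.1,-2.7,0,0,6.1]'; python3 - <<'E'
from h import *
from plant import r
c=np.load('top.npz');d=c['d']
for u,v in [(300,177),(300,150),(300,100),(300,80)]: print(atd(c,u,v,d[v,u]).round(3))
cc=r.get_calibration('wrist');o=r.get_obs();im,d=r.read_camera('wrist');np.savez('w1.npz',im=im,d=d,**cc);cv2.imwrite('pics/w1.png',im)
print(o['time'],o['position'],o['eef_rot'],o['q'].round(3)); print(-cc['R'].T@cc['t'],cc['R'],cc['fx'])
E
```

```text
time: 1.35
position: [0.4198, 0.0985, 0.3295]
eef_rot: [3.141, 0.0, 1.953]
force: [-0.3, 0.4, -0.2]
finger_gap: 0.0854
grip_force: 0.0
[ 0.643  0.006 -0.003]
[0.634 0.029 0.538]
[0.583 0.052 1.078]
[0.601 0.052 1.089]
1.35 [0.41983119 0.09854468 0.32948089] [3.14119880e+00 4.84891592e-04 1.95334086e+00] [ 0.092  0.132  1.663 -0.     1.346 -0.29 ]
[0.38942153 0.17655572 0.45525194] [[ 9.27746409e-01  3.73210915e-01  4.62260217e-04]
 [ 3.53249689e-01 -8.78524098e-01  3.21574356e-01]
 [ 1.20421166e-01 -2.98176161e-01 -9.46884217e-01]] 366.7043846480616
```

View pics/w1.png

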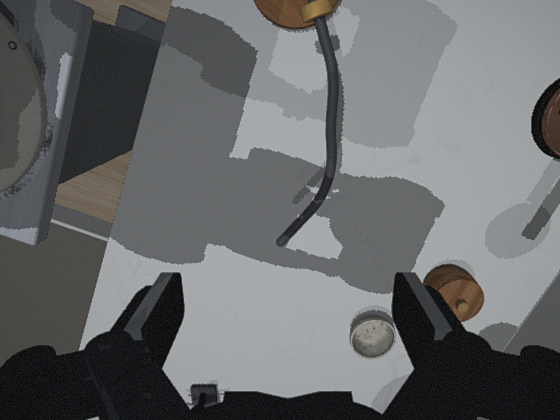

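The rod tip is at about (281,242), the bend runs up to about (333,100), and the collar is at (317,10), cut off at the top edge. I'll shift along the rod for a second view.

```bash
python3 -m inch '[0,2,0.5,0,0,0,0, 0,4,1,0,0,0,0, 0,4,1,0,0,0,0, 0,4,1,0,0,0,0]'; python3 - <<'E'
from h import *
from plant import r
cc=r.get_calibration('wrist');o=r.get_obs();im,d=r.read_camera('wrist');np.savez('w2.npz',im=im,d=d,**cc);cv2.imwrite('pics/w2.png',cv2.resize(im[60:420,180:520],None,fx=1.6,fy=1.6,interpolation=cv2.INTER_CUBIC))
E
```

```text
time: 1.9
position: [0.4006, 0.2237, 0.329]
eef_rot: [-3.141, 0.0, 1.959]
force: [-0.4, -1.6, 0.7]
finger_gap: 0.0854
grip_force: 0.0
```

View pics/w2.png

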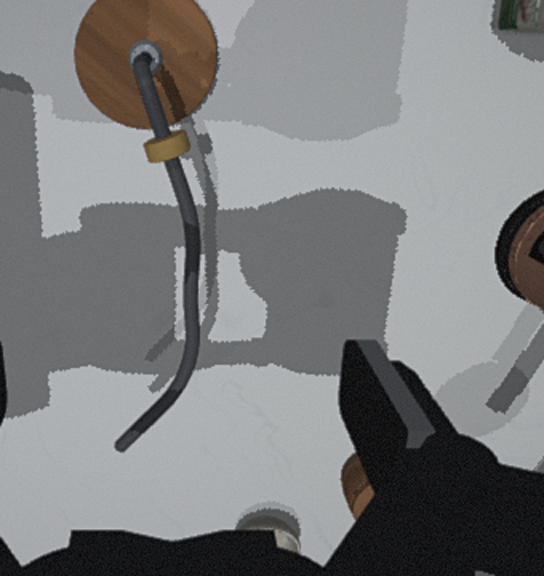

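```bash
cat > rail.py <<'E'
from h import *
def rod(f):
    c=dict(np.load(f));im=c['im'].astype(int);d=c['d']
    v,u=np.mgrid[:420,:560];R=c['R'];ok=d>0
    ray_=np.stack([(u-c['cx'])/c['fx'],(v-c['cy'])/c['fy'],np.ones_like(d)],-1)@R
    o=-R.T@c['t'];W=o+ray_*d[...,None];P=o+ray_*((0.1-o[2])/ray_[...,2])[...,None]
    return im,d,W,P,ok
E
python3 - <<'E'
from rail import *
for f in ('w1.npz','w2.npz'):
    im,d,W,P,ok=rod(f)
    roi=ok&(W[...,2]>0.085)&(W[...,2]<0.125)&(W[...,0]>0.3)&(W[...,0]<0.5)&(W[...,1]>0.0)&(W[...,1]<0.32)
    b,g,rr=im[...,0],im[...,1],im[...,2]
    brass=roi&(rr-b>40); rodm=roi&~brass
    y=P[rodm][:,1];x=P[rodm][:,0];z=W[rodm][:,2]
    print(f,rodm.sum(),brass.sum(),'zmax',np.percentile(z,[5,50,95]).round(4))
    for lo in np.arange(0.0,0.28,0.01):
        m=(y>=lo)&(y<lo+0.01)
        if m.sum()>8: print(round(lo+.005,3),m.sum(),y[m].mean().round(4),x[m].mean().round(4),x[m].std().round(4))
    # tip: PCA of the first 35 mm
    m=(y<y.min()+0.035);q=np.c_[x[m],y[m]];ce=q.mean(0);e=np.linalg.svd(q-ce,full_matrices=False)[2][0];e*=np.sign(e[1]);s=(q-ce)@e
    print('tip',ce+e*s.min(),'head',np.degrees(np.arctan2(e[1],e[0])))
    if brass.sum()>20:
        B=W[brass];print('brass',B.min(0).round(4),B.max(0).round(4),B.mean(0).round(4)); np.save(f[:2]+'b.npy',B)
E
```

```text
w1.npz 2669 446 zmax [0.1011 0.1042 0.106 ]
0.015 44 0.0172 0.4446 0.0027
0.025 92 0.025 0.4465 0.0033
0.035 90 0.035 0.4498 0.0033
0.045 92 0.0451 0.4536 0.0033
0.055 97 0.055 0.457 0.0035
0.065 96 0.065 0.4602 0.0033
0.075 93 0.075 0.4625 0.003
0.085 95 0.085 0.4638 0.0029
0.095 96 0.095 0.4637 0.0029
0.105 102 0.105 0.4626 0.0031
0.115 105 0.1151 0.4599 0.0033
0.125 117 0.1251 0.4563 0.0036
0.135 115 0.1349 0.4515 0.0035
0.145 114 0.145 0.4468 0.0033
0.155 117 0.155 0.4423 0.0033
0.165 123 0.165 0.4388 0.0033
0.175 126 0.175 0.4354 0.0032
0.185 139 0.1851 0.4313 0.0036
0.195 148 0.1951 0.4257 0.0038
0.205 165 0.2051 0.4187 0.0042
0.215 180 0.2151 0.4106 0.0046
0.225 214 0.2252 0.4 0.0068
0.235 80 0.2337 0.3988 0.0046
0.245 29 0.2426 0.394 0.0092
tip [0.44258135 0.01415674] head 70.10422945990145
brass [0.3791 0.2235 0.0971] [0.404  0.2463 0.1168] [0.3912 0.2348 0.1115]
w2.npz 2465 338 zmax [0.0988 0.104  0.1058]
0.015 38 0.0168 0.4451 0.0027
0.025 75 0.0251 0.4465 0.0036
0.035 73 0.0351 0.4498 0.0036
0.045 69 0.045 0.4534 0.0033
0.055 73 0.0552 0.457 0.0035
0.065 72 0.0651 0.4601 0.0033
0.075 71 0.0751 0.4627 0.0031
0.085 69 0.085 0.4636 0.003
0.095 73 0.0951 0.4638 0.003
0.105 74 0.1051 0.4625 0.0031
0.115 76 0.115 0.46 0.0031
0.125 81 0.1251 0.4564 0.0034
0.135 86 0.1349 0.4515 0.0036
0.145 91 0.1451 0.4463 0.0035
0.155 90 0.1549 0.4424 0.0033
0.165 89 0.1652 0.4386 0.0032
0.175 89 0.175 0.4353 0.0032
0.185 92 0.1852 0.4308 0.0034
0.195 104 0.1951 0.4257 0.0038
0.205 118 0.2051 0.4188 0.0043
0.215 128 0.2151 0.4106 0.0045
0.225 131 0.2247 0.4013 0.0061
0.235 46 0.2353 0.3895 0.0091
0.245 160 0.2453 0.3865 0.0069
0.255 143 0.255 0.3761 0.0045
0.265 147 0.2649 0.3678 0.0043
0.275 107 0.274 0.3616 0.0032
tip [0.44266582 0.01357536] head 70.82209332295511
brass [0.3798 0.225  0.1004] [0.4044 0.2488 0.1153] [0.3923 0.2374 0.1113]
```

Both views agree within about 0.5 mm. The tip is at (0.4426, 0.0138) with heading 70.7°, and the last straight heads about 130.7°. The sum of 60° is as stated. Next, over to the carriage.

```bash
python3 -m inch '[0,-2,-0.7,0.1,0,0,0, 0,-4,-1.4,0.3,0,0,0, 0,-6,-2.1,0.5,0,0,0, 0,-8,-2.8,0.7,0,0,0, 0,-10,-3.5,0.9,0,0,0, 0,-12,-4.2,1,0,0,0, 0,-14,-4.8,1,0,0,0, 0,-15.6,-5.3,1,0,0,0, 0,-15.6,-5.3,1,0,0,0, 0,-15.6,-5.3,1,0,0,0]'; python3 - <<'E'
from h import *
from plant import r
cc=r.get_calibration('wrist');o=r.get_obs();im,d=r.read_camera('wrist');np.savez('w3.npz',im=im,d=d,**cc)
u,v=proj(cc,np.array([0.447,-0.32,0.09]));print(u,v);u,v=int(u),int(v)
y0=max(0,v-90);x0=max(0,u-100);print('crop',x0,y0)
cv2.imwrite('pics/w3.png',cv2.resize(im[y0:y0+180,x0:x0+200],None,fx=3.2,fy=3.2,interpolation=cv2.INTER_CUBIC))
B=np.load('w2b.npy');B1=np.load('w1b.npy');h=np.array([-.652,.758])
for b in(B,B1): s=b[:,:2]@h;n=b[:,:2]@[.758,.652];print('collar s',np.percentile(s,[0,3,50,97,100]).round(4),'n',np.percentile(n,[2,98]).round(4))
print('rod n at .255',np.array([.3761,.255])@[.758,.652],np.array([.4106,.2151])@[.758,.652])
E
```

```text
time: 3.2
position: [0.4295, -0.2705, 0.299]
eef_rot: [-3.141, -0.001, 1.955]
force: [0.5, 0.4, 0.1]
finger_gap: 0.0856
grip_force: 0.0
284.282217154212 222.50745914337733
crop 184 132
collar s [-0.0822 -0.0815 -0.0757 -0.0706 -0.0704] n [0.4398 0.4638]
collar s [-0.0827 -0.0823 -0.0771 -0.0716 -0.0709] n [0.4383 0.4626]
rod n at .255 0.4513438 0.45148000000000005
```

View pics/w3.png

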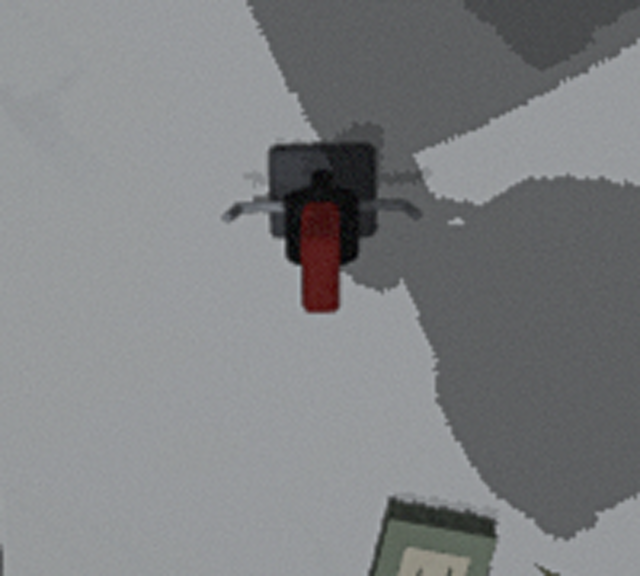

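The red grip runs from about (303,203) to (340,312) in the crop, nearly aligned with the tool's x axis. Now its position and yaw from depth, plus a second view from elsewhere.

```bash
cat > grip.py <<'E'
from rail import *
def g(f):
    im,d,W,P,ok=rod(f);b,gg,rr=im[...,0],im[...,1],im[...,2]
    m=ok&(rr>60)&(rr>2*gg)&(rr>2*b)&(np.hypot(W[...,0]-.447,W[...,1]+.315)<.06)
    p=W[m];zt=np.percentile(p[:,2],98);t=p[p[:,2]>zt-0.004]
    rect=cv2.minAreaRect((t[:,:2]*1000).astype(np.float32))
    bl=ok&(W[...,2]>0.003)&(W[...,2]<0.02)&(np.hypot(W[...,0]-.447,W[...,1]+.315)<.035);f_=W[bl]
    print(f,len(p),'ztop',zt.round(4),'top rect mm',rect,'px centroid',np.argwhere(m).mean(0)[::-1].round(1))
    if len(f_)>20: print(' foot',len(f_),cv2.minAreaRect((f_[:,:2]*1000).astype(np.float32)),np.median(f_[:,2]))
E
python3 -m inch '[0,1.5,0,1,0,0,0, 0,1.5,0.5,1,0,0,0, 0,1.5,0.5,1,0,0,0, 0,1.5,0.5,1,0,0,0]'; python3 - <<'E'
from grip import *
from plant import r
cc=r.get_calibration('wrist');im,d=r.read_camera('wrist');np.savez('w4.npz',im=im,d=d,**cc)
g('w3.npz');g('w4.npz')
# two-view triangulation of the grip's top face corners line: top-end (nearest camera bottom) mask extents
obs=[]
for f in('w3.npz','w4.npz'):
    c=dict(np.load(f));i=c['im'].astype(int);m=((i[...,2]>60)&(i[...,2]>2*i[...,1])&(i[...,2]>2*i[...,0])).astype(np.uint8)
    n,l,s,ce=cv2.connectedComponentsWithStats(m);k=1+np.argmax(s[1:,4]);x,y,w,h,a=s[k];print(s[k]);obs.append((c,x+w/2-.5,y+h-.5))
print('far top edge of grip',tri(obs))
E
```

```text
time: 3.75
position: [0.428, -0.2233, 0.2699]
eef_rot: [3.141, 0.001, 1.958]
force: [-0.7, 0.5, -0.3]
finger_gap: 0.0852
grip_force: 0.0
w3.npz 347 ztop 0.0943 top rect mm ((443.7691955566406, -313.9232482910156), (10.697803497314453, 23.849031448364258), 22.069353103637695) px centroid [283.5 212. ]
 foot 574 ((444.0223388671875, -314.3681335449219), (39.839141845703125, 35.74190902709961), 22.760164260864258) 0.00967602500446757
w4.npz 460 ztop 0.0942 top rect mm ((444.2089538574219, -313.6618347167969), (11.323617935180664, 24.902801513671875), 25.711347579956055) px centroid [266.3 264.1]
 foot 660 ((443.74298095703125, -314.03631591796875), (40.217464447021484, 35.43305206298828), 22.170055389404297) 0.009769388472323864
[278 195  12  34 348]
[260 245  14  39 461]
far top edge of grip (array([ 0.44877767, -0.32544277,  0.09187046]), [0.00039371166900526637, 0.0003937116690053231])
```

```bash
python3 -m inch '[0,-1.5,-0.3,1,0,0,0, 0,-3,-0.66,2,0,0,0, 0,-3,-0.66,3.5,0,0,0, 0,-3,-0.66,5,0,0,0, 0,-3,-0.66,5.6,0,0,0, 0,-3,-0.66,5.6,0,0,0, 0,-3,-0.66,5.6,0,0,0]'; python3 - <<'E'
from h import *
from plant import r
o=r.get_obs();print(tool(o,[.4439,-.3142,.080]).round(2),np.degrees(o['eef_rot']))
E
```

```text
time: 4.68
position: [0.4434, -0.3144, 0.1023]
eef_rot: [3.141, 0.001, 1.957]
force: [0.5, -1.0, 0.6]
finger_gap: 0.0855
grip_force: 0.0
[0.   0.02 0.74] [1.79963167e+02 7.80094537e-02 1.12117807e+02]
```

```bash
python3 -m inch '[0,0,0.02,0.4,0,0,0, 0,0,0.02,0.74,0,0,0, 0,0,0.02,0.74,0,0,0, 1,0,0.02,0.74,0,0,0, 1,0,0.02,0.74,0,0,0, 1,0,0.02,0.74,0,0,0, 1,0,0.02,0.74,0,0,0, 1,0,0.02,0.74,0,0,0, 1,0,0.02,0.74,0,0,0, 1,0,0.02,0.74,0,0,0]' 40; python3 - <<'E'
from plant import r
o=r.get_obs();print(o['force'],o['moment'],o['finger_gap'],o['grip_force'],o['position'])
E
```

```text
time: 5.92
position: [0.4435, -0.3136, 0.0792]
eef_rot: [3.142, 0.0, 1.957]
force: [-0.3, 0.4, 3.6]
finger_gap: 0.0113
grip_force: 43.6
[-0.2541909   0.40616088  3.60959305] [ 0.12154549  0.14329261 -0.02977363] 0.01129164894546851 43.56713891029358 [ 0.44354389 -0.31355574  0.07917441]
```

```bash
python3 -m inch '[1,0.2,0.1,-1,0,0,0.2, 1,1.2,0.5,-1.83,0,0,0.9, 1,2.6,1,-1.83,0,0,1.6, 1,4,1.4,-1.83,0,0,2.4, 1,5.4,1.9,-1.83,0,0,3.2, 1,6.8,2.4,-1.83,0,0,4, 1,8.2,2.9,-1.83,0,0,4.7, 1,9.12,3.19,-1.83,0,0,5.18, 1,9.12,3.19,-1.83,0,0,5.18, 1,9.12,3.19,-1.83,0,0,5.18]'; python3 - <<'E'
from h import *
from plant import r
o=r.get_obs();print(o['position'],np.degrees(o['eef_rot']),o['force'],o['moment'],o['q'])
cc=r.get_calibration('wrist');im,d=r.read_camera('wrist');np.savez('w5.npz',im=im,d=d,**cc);cv2.imwrite('pics/w5.png',cv2.resize(im[150:420,180:420],None,fx=2.2,fy=2.2,interpolation=cv2.INTER_CUBIC))
h0=np.array([np.cos(np.radians(70.7)),np.sin(np.radians(70.7))])
R=Rot.from_euler('xyz',o['eef_rot'])
print('to tip (tool mm, bore = -0.7,0,34.2):',R.inv().apply(np.array([.4426,.0138,.1])-o['position'])*1000)
print('proj tip',proj(cc,np.array([.4426,.0138,.1])),'bore front',proj(cc,o['position']+R.apply([.0103,0,.0342])))
E
```

```text
time: 7.18
position: [0.4293, -0.0243, 0.134]
eef_rot: [3.141, 0.0, 1.235]
force: [0.7, 0.2, -1.2]
finger_gap: 0.0112
grip_force: 42.8
[ 0.42932562 -0.02431108  0.13396989] [1.79983766e+02 4.28170096e-03 7.07609809e+01] [ 0.71701466  0.18346947 -1.21712207] [-0.00657124 -0.00440378  0.0117696 ] [-1.95528864e-01  4.02816750e-01  1.94382039e+00 -1.59189197e-04
  7.94685416e-01  1.40366852e-01]
to tip (tool mm, bore = -0.7,0,34.2): [ 4.03592396e+01 -3.45565893e-02  3.39668665e+01]
proj tip (np.float64(287.20300910797386), np.float64(178.6066293007943)) bore front (np.float64(287.30411512364026), np.float64(239.26127705197138))
```

View pics/w5.png

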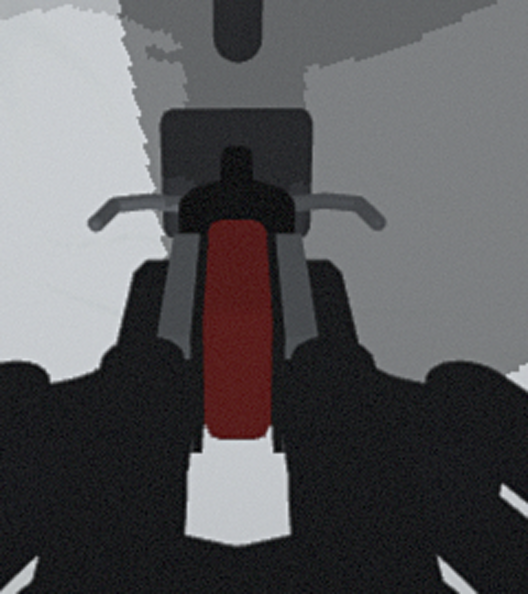

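The carriage is on line with the rod: rod centre at column 237.5, bush and foot at 237. I'll advance slowly.

```bash
python3 -m inch '[1,0.5,0,0,0,0,0, 1,0.9,0,0,0,0,0, 1,1.0,0,0,0,0,0, 1,1.1,0,0,0,0,0, 1,1.2,0,0,0,0,0, 1,1.3,0,0,0,0,0, 1,1.4,0,0,0,0,0, 1,1.5,0,0,0,0,0, 1,1.6,0,0,0,0,0, 1,1.6,0,0,0,0,0]'; cat > st.py <<'E'
from h import *
from plant import r
# rod centre-line (views 1+2), arclength from the tip
Y=[.025,.035,.045,.055,.065,.075,.085,.095,.105,.115,.125,.135,.145,.155,.165,.175,.1851,.1951,.2051,.2151,.255]
X=[.4465,.4498,.4535,.457,.46015,.4626,.4637,.46375,.46255,.45995,.45635,.4515,.44655,.44235,.4387,.43535,.43105,.4257,.41875,.4106,.3761]
from scipy.interpolate import UnivariateSpline
sp=UnivariateSpline(Y,X,s=len(Y)*(.0003)**2)
yy=np.linspace(.0138,.27,2000);xx=sp(yy);S=np.r_[0,np.cumsum(np.hypot(np.diff(xx),np.diff(yy)))]
def at(s):
    y=np.interp(s,S,yy);return float(sp(y)),float(y)
def pose(s):  # chord heading over the bush
    a,b=np.array(at(s-.009)),np.array(at(s+.009)) if s>.009 else None;e=b-a
    return np.array(at(s)),np.degrees(np.arctan2(e[1],e[0]))
def state():
    o=r.get_obs();R=Rot.from_euler('xyz',o['eef_rot']);f=R.inv().apply(o['force']);m=R.inv().apply(o['moment'])
    b=o['position']+R.apply([-.0007,0,.0342]);i=np.argmin(np.hypot(xx-b[0],yy-b[1]))
    print('t',round(o['time'],2),'bore',b.round(4),'s',S[i].round(4),'yaw',np.degrees(o['eef_rot'][2]).round(2),'F tool',f.round(1),'M tool',m.round(3),'grip',o['grip_force'],'gap',round(o['finger_gap'],4))
    return o,R,b,S[i]
def plan(ss):
    o,R,b,s0=state();y0=np.degrees(o['eef_rot'][2])
    for s in ss:
        p,h=pose(s);t=np.array([*p,.1])-Rot.from_euler('z',h-y0,degrees=True).apply(R.apply([-.0007,0,.0342]))
        print(round(s,3),'head',round(h,1),'row',(R.inv().apply(t-o['position'])/.03).round(2),'rz',round(-(h-y0)/8,2))
E
python3 -c "
from st import *
print(S[np.argmin(np.hypot(xx-.396,yy-.2318))])
plan([.02,.03,.04,.05,.06])"
```

```text
time: 8.48
position: [0.4451, 0.0214, 0.134]
eef_rot: [3.142, -0.0, 1.234]
force: [-0.2, 1.5, -1.2]
finger_gap: 0.0114
grip_force: 42.7
0.23894136859170126
t 8.47 bore [0.4448 0.0208 0.0998] s 0.0069 yaw 70.71 F tool [ 1.4 -0.7  1.2] M tool [0.017 0.053 0.022] grip 42.73115336894989 gap 0.0114
0.02 head 71.6 row [ 0.44 -0.   -0.01] rz -0.12
0.03 head 69.7 row [ 0.77  0.   -0.01] rz 0.13
0.04 head 69.9 row [ 1.1   0.01 -0.01] rz 0.1
0.05 head 72.5 row [ 1.44  0.01 -0.01] rz -0.22
0.06 head 77.6 row [ 1.77 -0.02 -0.01] rz -0.86
```

```bash
python3 -m inch '[1,0.1,0,0,0,0,0, 1,0.2,0,0,0,0,0, 1,0.3,0,0,0,0,0, 1,0.4,0,0,0,0,0, 1,0.5,0,0,0,0,0, 1,0.6,0,0,0,0,0, 1,0.7,0,0,0,0,0, 1,0.77,0,0,0,0,0, 1,0.77,0,0,0,0,0]'; python3 -c "
from st import *
plan([.035,.04,.045,.05,.055,.06])"
```

```text
time: 9.6
position: [0.4527, 0.0432, 0.134]
eef_rot: [3.141, -0.0, 1.234]
force: [-1.1, 0.3, -1.3]
finger_gap: 0.0113
grip_force: 42.7
t 9.6 bore [0.4525 0.0425 0.0998] s 0.0299 yaw 70.7 F tool [-0.1 -1.1  1.3] M tool [ 0.011 -0.022  0.004] grip 42.73113191127777 gap 0.0113
0.035 head 69.5 row [ 0.17  0.   -0.01] rz 0.15
0.04 head 69.9 row [ 0.34  0.01 -0.01] rz 0.1
0.045 head 70.9 row [ 0.5   0.01 -0.01] rz -0.02
0.05 head 72.5 row [ 0.67  0.01 -0.01] rz -0.22
0.055 head 74.7 row [ 0.84 -0.   -0.01] rz -0.5
0.06 head 77.6 row [ 1.   -0.02 -0.01] rz -0.86
```

Step 1 is met, with almost no force. Now into the bend.

```bash
python3 -m inch '[1,0.17,0,0,0,0,0, 1,0.34,0,0,0,0,0, 1,0.5,0.01,0,0,0,-0.02, 1,0.67,0.01,0,0,0,-0.22, 1,0.84,0,0,0,0,-0.5, 1,1,-0.02,0,0,0,-0.86, 1,1,-0.02,0,0,0,-0.86]'; python3 -c "
from st import *
plan([.065,.07,.075,.08,.085,.09])"
```

```text
time: 10.48
position: [0.462, 0.0719, 0.134]
eef_rot: [-3.142, 0.0, 1.355]
force: [0.1, 0.4, -1.6]
finger_gap: 0.0112
grip_force: 42.7
t 10.47 bore [0.4619 0.0712 0.0998] s 0.0602 yaw 77.66 F tool [0.4 0.  1.6] M tool [0.015 0.005 0.001] grip 42.74196267127991 gap 0.0112
0.065 head 81.0 row [ 0.16 -0.   -0.01] rz -0.41
0.07 head 84.7 row [ 0.33 -0.02 -0.01] rz -0.87
0.075 head 88.4 row [ 0.49 -0.04 -0.01] rz -1.34
0.08 head 92.0 row [ 0.65 -0.08 -0.01] rz -1.79
0.085 head 95.4 row [ 0.81 -0.13 -0.01] rz -2.22
0.09 head 98.7 row [ 0.97 -0.19 -0.01] rz -2.63
```

```bash
python3 -m inch '[1,0.16,0,0,0,0,-0.41, 1,0.33,-0.02,0,0,0,-0.87, 1,0.49,-0.04,0,0,0,-1.34, 1,0.65,-0.08,0,0,0,-1.79, 1,0.81,-0.13,0,0,0,-2.22, 1,0.97,-0.19,0,0,0,-2.63, 1,0.97,-0.19,0,0,0,-2.63]'; python3 -c "
from st import *
plan([.095,.1,.105,.11,.115,.12,.125,.13])"
```

```text
time: 11.35
position: [0.4626, 0.1013, 0.134]
eef_rot: [-3.141, 0.0, 1.721]
force: [-0.3, 0.3, -2.0]
finger_gap: 0.0114
grip_force: 42.7
t 11.35 bore [0.4627 0.1006 0.0998] s 0.0899 yaw 98.6 F tool [ 0.3 -0.2  2. ] M tool [-0.002  0.014 -0.003] grip 42.74375259876251 gap 0.0114
0.095 head 101.7 row [ 0.17  0.   -0.01] rz -0.39
0.1 head 104.5 row [ 0.34 -0.01 -0.01] rz -0.73
0.105 head 107.0 row [ 0.5  -0.04 -0.01] rz -1.05
0.11 head 109.3 row [ 0.67 -0.06 -0.01] rz -1.34
0.115 head 111.3 row [ 0.83 -0.1  -0.01] rz -1.59
0.12 head 112.9 row [ 0.99 -0.14 -0.01] rz -1.79
0.125 head 114.0 row [ 1.15 -0.18 -0.01] rz -1.92
0.13 head 114.6 row [ 1.31 -0.23 -0.01] rz -2.0
```

```bash
python3 -m inch '[1,0.17,0,0,0,0,-0.39, 1,0.34,-0.01,0,0,0,-0.73, 1,0.5,-0.04,0,0,0,-1.05, 1,0.67,-0.06,0,0,0,-1.34, 1,0.83,-0.1,0,0,0,-1.59, 1,0.99,-0.14,0,0,0,-1.79, 1,1.15,-0.18,0,0,0,-1.92, 1,1.31,-0.23,0,0,0,-2, 1,1.31,-0.23,0,0,0,-2]'; python3 -c "
from st import *
plan([.135,.14,.145,.15,.155,.16,.165,.17])"
```

```text
time: 12.48
position: [0.4498, 0.1393, 0.134]
eef_rot: [-3.142, -0.0, 2.001]
force: [-0.0, -1.1, -2.1]
finger_gap: 0.0113
grip_force: 42.7
t 12.47 bore [0.4501 0.1387 0.0998] s 0.1302 yaw 114.64 F tool [-1.  -0.5  2.1] M tool [-0.053  0.043 -0.01 ] grip 42.7396684885025 gap 0.0113
0.135 head 114.6 row [ 0.16  0.   -0.01] rz 0.0
0.14 head 114.1 row [ 0.33  0.   -0.01] rz 0.06
0.145 head 113.2 row [ 0.5   0.   -0.01] rz 0.18
0.15 head 112.2 row [ 0.66  0.01 -0.01] rz 0.31
0.155 head 111.3 row [ 0.83  0.02 -0.01] rz 0.42
0.16 head 111.0 row [ 1.    0.03 -0.01] rz 0.46
0.165 head 111.3 row [ 1.16  0.04 -0.01] rz 0.41
0.17 head 112.3 row [ 1.33  0.05 -0.01] rz 0.29
```

```bash
python3 -m inch '[1,0.16,0,0,0,0,0, 1,0.33,0,0,0,0,0.06, 1,0.5,0,0,0,0,0.18, 1,0.66,0.01,0,0,0,0.31, 1,0.83,0.02,0,0,0,0.42, 1,1,0.03,0,0,0,0.46, 1,1.16,0.04,0,0,0,0.41, 1,1.33,0.05,0,0,0,0.29, 1,1.33,0.05,0,0,0,0.29]'; python3 -c "
from st import *
plan([.175,.18,.185,.19,.195,.2,.205,.21])"
```

```text
time: 13.6
position: [0.4346, 0.1762, 0.134]
eef_rot: [-3.142, -0.0, 1.961]
force: [-0.5, 0.2, -1.9]
finger_gap: 0.0112
grip_force: 42.8
t 13.6 bore [0.4348 0.1756 0.0998] s 0.17 yaw 112.35 F tool [ 0.4 -0.4  1.9] M tool [ 0.005 -0.006  0.013] grip 42.78476536273956 gap 0.0112
0.175 head 113.7 row [ 0.16 -0.   -0.01] rz -0.17
0.18 head 115.4 row [ 0.33 -0.01 -0.01] rz -0.39
0.185 head 117.4 row [ 0.5  -0.02 -0.01] rz -0.63
0.19 head 119.5 row [ 0.66 -0.04 -0.01] rz -0.89
0.195 head 121.7 row [ 0.83 -0.07 -0.01] rz -1.16
0.2 head 123.9 row [ 0.99 -0.1  -0.01] rz -1.44
0.205 head 126.0 row [ 1.15 -0.13 -0.01] rz -1.71
0.21 head 127.9 row [ 1.31 -0.18 -0.01] rz -1.94
```

```bash
python3 -m inch '[1,0.16,0,0,0,0,-0.17, 1,0.33,-0.01,0,0,0,-0.39, 1,0.5,-0.02,0,0,0,-0.63, 1,0.66,-0.04,0,0,0,-0.89, 1,0.83,-0.07,0,0,0,-1.16, 1,0.99,-0.1,0,0,0,-1.44, 1,1.15,-0.13,0,0,0,-1.71, 1,1.31,-0.18,0,0,0,-1.94, 1,1.31,-0.18,0,0,0,-1.94]'; python3 -c "
from st import *
plan([.215,.22,.225,.228,.23])
h=np.radians(130.7);print([ (np.array(at(s))@[np.sin(h),-np.cos(h)]).round(4) for s in(.205,.21,.215,.22,.225,.23)])"
```

```text
time: 14.72
position: [0.4145, 0.2105, 0.134]
eef_rot: [-3.141, -0.0, 2.232]
force: [0.4, 0.5, -2.1]
finger_gap: 0.0115
grip_force: 42.7
t 14.72 bore [0.415  0.2099 0.0998] s 0.2098 yaw 127.87 F tool [0.2 0.6 2.1] M tool [-0.011 -0.019  0.035] grip 42.74302303791046 gap 0.0115
0.215 head 129.4 row [ 0.17  0.   -0.01] rz -0.2
0.22 head 130.6 row [ 0.34 -0.   -0.01] rz -0.34
0.225 head 131.4 row [ 0.5  -0.01 -0.01] rz -0.45
0.228 head 131.8 row [ 0.6  -0.02 -0.01] rz -0.49
0.23 head 132.0 row [ 0.67 -0.03 -0.01] rz -0.52
[np.float64(0.4514), np.float64(0.4517), np.float64(0.4519), np.float64(0.4519), np.float64(0.4519), np.float64(0.4518)]
```

```bash
python3 -m inch '[1,0.1,0,0,0,0,-0.15, 1,0.2,0,0,0,0,-0.28, 1,0.3,0,0,0,0,-0.35, 1,0.4,-0.01,0,0,0,-0.36, 1,0.4,-0.01,0,0,0,-0.36, 1,0.4,-0.01,0,0,0,-0.36]'; python3 -c "
from st import *
plan([.225,.228])"
```

```text
time: 15.48
position: [0.4072, 0.2195, 0.134]
eef_rot: [3.142, 0.0, 2.281]
force: [0.3, -0.4, -2.4]
finger_gap: 0.0117
grip_force: 42.7
t 15.47 bore [0.4077 0.219  0.0998] s 0.2215 yaw 130.69 F tool [-0.5 -0.1  2.4] M tool [ 0.049 -0.009 -0.029] grip 42.732224464416504 gap 0.0117
0.225 head 131.4 row [ 0.12 -0.   -0.01] rz -0.09
0.228 head 131.8 row [ 0.22 -0.   -0.01] rz -0.14
```

```bash
python3 -m inch '[1,0.03,0,0,0,0,0, 1,0.06,0,0,0,0,0, 1,0.06,0,0,0,0,0, 1,0.06,0,0,0,0,0]'; python3 -c "
from st import *
state()"
```

```text
time: 15.98
position: [0.4061, 0.2209, 0.134]
eef_rot: [-3.142, -0.0, 2.281]
force: [0.3, -0.2, -1.4]
finger_gap: 0.0115
grip_force: 42.7
t 15.97 bore [0.4065 0.2204 0.0998] s 0.2234 yaw 130.69 F tool [-0.3  0.1  1.4] M tool [ 0.017  0.068 -0.037] grip 42.73206889629364 gap 0.0115
```

```bash
python3 -m inch '[1,0.04,0,0,0,0,0, 1,0.08,0,0,0,0,0, 1,0.08,0,0,0,0,0]'; python3 -c "
from st import *
state()"
```

```text
time: 16.35
position: [0.4044, 0.2228, 0.134]
eef_rot: [-3.142, 0.0, 2.281]
force: [-0.3, -0.9, -1.5]
finger_gap: 0.0111
grip_force: 42.7
t 16.35 bore [0.4049 0.2223 0.0998] s 0.2258 yaw 130.7 F tool [-0.5 -0.8  1.5] M tool [-0.022  0.032 -0.023] grip 42.731773853302 gap 0.0111
```

```bash
python3 -m inch '[1,0.03,0,0,0,0,0, 1,0.03,0,0,0,0,0]'; python3 -c "
from st import *
state()"
```

```text
time: 16.6
position: [0.4039, 0.2234, 0.134]
eef_rot: [3.142, 0.0, 2.281]
force: [-0.6, 1.0, -2.6]
finger_gap: 0.0115
grip_force: 42.7
t 16.6 bore [0.4043 0.2229 0.0998] s 0.2266 yaw 130.7 F tool [1.2 0.2 2.6] M tool [-0.031 -0.043 -0.023] grip 42.733041644096375 gap 0.0115
```

```bash
python3 -m inch '[1,0.02,0,0,0,0,0, 1,0.02,0,0,0,0,0]'; python3 -c "
from st import *
state()"
```

```text
time: 16.85
position: [0.4037, 0.2237, 0.134]
eef_rot: [3.141, 0.0, 2.281]
force: [3.8, -3.7, -1.6]
finger_gap: 0.0113
grip_force: 42.7
t 16.85 bore [0.4042 0.2232 0.0998] s 0.227 yaw 130.7 F tool [-5.3  0.4  1.6] M tool [ 0.138 -0.902 -0.045] grip 42.74247944355011 gap 0.0113
```

```bash
python3 -m inch '[1,0.015,0,0,0,0,0, 1,0.015,0,0,0,0,0]'; python3 -c "
from st import *
state()"
```

```text
time: 17.1
position: [0.4035, 0.2239, 0.134]
eef_rot: [3.141, 0.001, 2.281]
force: [3.4, -6.3, -2.4]
finger_gap: 0.0114
grip_force: 42.7
t 17.1 bore [0.404  0.2234 0.0998] s 0.2273 yaw 130.7 F tool [-7.  -1.5  2.4] M tool [ 0.194 -1.309 -0.002] grip 42.70343542098999 gap 0.0114
```

Contact at about 5 to 7 N, under the 8 N that the collar holds. I'll ease back a little, settle the bore onto the rod and release.

```bash
python3 -m inch '[1,-0.015,0,0,0,0,0, 1,-0.015,0,0.02,0,0,0, 1,-0.015,0,0.04,0,0,0, 1,-0.015,0,0.04,0,0,0]' 20; python3 -c "
from st import *
state()"
```

```text
time: 17.6
position: [0.4038, 0.2239, 0.1331]
eef_rot: [3.141, 0.0, 2.281]
force: [2.7, -3.9, 6.4]
finger_gap: 0.0112
grip_force: 43.9
t 17.6 bore [0.4043 0.2233 0.0989] s 0.227 yaw 130.7 F tool [-4.7 -0.5 -6.4] M tool [ 0.27  -0.906  0.052] grip 43.937464356422424 gap 0.0112
```

```bash
python3 -m inch '[1,-0.005,0,-0.015,0,0,0, 1,-0.005,0,-0.02,0,0,0, 1,-0.005,0,-0.02,0,0,0]'; python3 -c "
from st import *
state()"
```

```text
time: 17.98
position: [0.4037, 0.2238, 0.1333]
eef_rot: [3.141, 0.0, 2.281]
force: [3.0, -2.6, -2.5]
finger_gap: 0.0112
grip_force: 42.5
t 17.98 bore [0.4042 0.2232 0.0991] s 0.227 yaw 130.69 F tool [-3.9  0.5  2.5] M tool [-0.191 -0.88   0.028] grip 42.48370707035065 gap 0.0112
```

```bash
python3 -m inch '[0.9,0,0,0,0,0,0, 0.8,0,0,0,0,0,0, 0.7,0,0,0,0,0,0, 0.6,0,0,0,0,0,0, 0.5,0,0,0,0,0,0, 0.4,0,0,0,0,0,0, 0.4,0,0,0,0,0,0, 0.4,0,0,0,0,0,0]'; python3 -c "
from st import *
state()"
```

```text
time: 18.98
position: [0.4036, 0.2238, 0.1334]
eef_rot: [-3.142, -0.0, 2.281]
force: [0.8, 0.2, 0.5]
finger_gap: 0.051
grip_force: 0.0
t 18.98 bore [0.4041 0.2232 0.0992] s 0.2272 yaw 130.69 F tool [-0.4  0.7 -0.5] M tool [-0.013  0.018 -0.028] grip 0.0 gap 0.051
```

```bash
python3 -m inch '[0.4,0,0,-0.3,0,0,0, 0.4,0,0,-0.8,0,0,0, 0.4,0,0,-1.6,0,0,0, 0.4,0,0,-2.6,0,0,0, 0.4,0.5,0,-3.6,0,0,0, 0.4,1,0,-4.4,0,0,0, 0.4,1.5,0,-4.4,0,0,0, 0.4,1.5,0,-4.4,0,0,0, 0.4,1.5,0,-4.4,0,0,0]'; python3 - <<'E'
from h import *
from plant import r
cc=r.get_calibration('wrist');o=r.get_obs();im,d=r.read_camera('wrist');np.savez('w6.npz',im=im,d=d,**cc)
u,v=map(int,proj(cc,np.array([.404,.2232,.11])));print(o['time'],o['position'],u,v)
y0=max(0,v-95);x0=max(0,u-110);cv2.imwrite('pics/w6.png',cv2.resize(im[y0:y0+180,x0:x0+220],None,fx=3.2,fy=3.2,interpolation=cv2.INTER_CUBIC))
from rail import rod
im,d,W,P,ok=rod('w6.npz');b,g,rr=[im[...,i] for i in range(3)]
near=ok&(np.hypot(W[...,0]-.4,W[...,1]-.228)<.05)
h=np.array([-.652,.758]);n=np.array([.758,.652])
for nm,m in(('brass',near&(rr-b>40)&(g>.5*rr)),('red',near&(rr>60)&(rr>2*g)&(rr>2*b)&(W[...,2]>.135))):
    q=W[m];print(nm,m.sum(),'s',np.percentile(q[:,:2]@h,[2,50,98]).round(4),'n',np.percentile(q[:,:2]@n,[2,98]).round(4),'z',np.percentile(q[:,2],[2,98]).round(4))
    if nm=='red':print(cv2.minAreaRect((q[:,:2]*1000).astype(np.float32)))
E
```

```text
time: 20.1
position: [0.3741, 0.2576, 0.2648]
eef_rot: [-3.14, -0.0, 2.281]
force: [0.6, 0.2, -0.2]
finger_gap: 0.0515
grip_force: 0.0
20.1 [0.37406624 0.25755189 0.26476448] 286 238
brass 1713 s [-0.0809 -0.0629 -0.0422] n [0.4174 0.4855] z [0.0147 0.1141]
red 522 s [-0.1061 -0.0917 -0.0824] n [0.4476 0.4581] z [0.1361 0.1472]
((404.8290710449219, 223.39744567871094), (11.440885543823242, 25.13436508178711), 41.03965759277344)
```

View pics/w6.png

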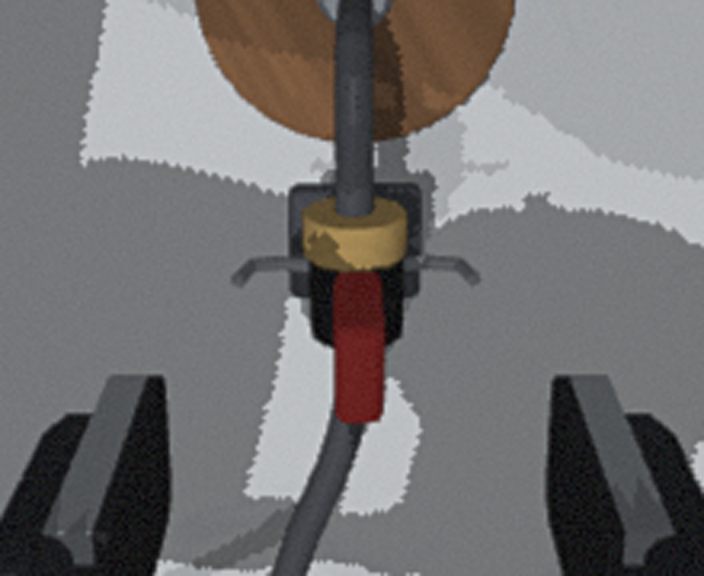

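The carriage hangs upright with its bush end (around (357,275) in the crop) against the brass collar at (355,235). The gap is about 1 mm, the collar hasn't moved, and the fingers are clear. Handing in.

```bash
python3 -c "
from plant import r
print(r.finish_job())"
```

```text
the job is handed in; nothing more can be done
None
```

The carriage is threaded round the bend, was pressed against the collar at about 4–7 N, and has been released; it hangs upright about 1 mm from the collar, which has not visibly moved, and the job was handed in at about 20 s with no verdict returned.

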